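Shut off the gas under the moka pot and point out pot and mug

ROBOT

A 7-joint arm with a two-finger parallel gripper is mounted at the origin on a cart in front of the work surface, level with it; the furniture and walls round the work are solid. World frame = base frame: x ahead of the robot, y to its left, z up, the work surface at z = 0. Lengths are in m, angles in rad, forces in N, time in s.
With the tool pointing down it reaches from about 0.35 to 0.9 m from the base axis. Payload 7.2 kg.
Tool frame: the origin (TCP) lies midway between the tips of the shut fingers; the grasp point (between the pads) lies grip_depth behind it (grip_depth is the distance from the TCP to the grasp point, in m); z points along the fingers, y is the line along which they close (so a half turn about z gives the same grasp; the last joint's range is limited). The gripper opens to 85 mm and grips with 20 to 120 N. Pads are 22 mm wide; open, the fingers measure 114 mm over their backs; the gripper's body (76 mm by 85 mm) begins 54 mm behind the grasp point. The pads swing forward as they close: fully open they stand 13 mm farther back than shut.
Start: joints at [1.23, 0.411, -0.013, 1.596, 0.006, 1.134, -0.082], TCP at [0.168, -0.602, 0.231] pointing down, gripper open.
Joint ranges: [-2.95, 2.95], [-0.29, 1.99], [-1.47, 1.44], [0.14, 2.54], [-1.03, 4.17], [0.13, 1.85], [-2.86, 2.86]. Speed limits (rad/s): [2.39, 2.39, 3.01, 3.01, 3.14, 3.14, 3.14].

INTERFACE

Orientations are given as a rotation vector (axis times angle).
In Python, from bench import state, grab_frame, camera_params, hand_in, grip_depth gives the robot as it stands.
- The arm moves only by the tool drive_tool, never from a script. Its argument "plan" is a list of rows, each an object with "jaw": the closure, from 0 (fully open) to 1 (shut); "linear": the shift along the world's x, y, z in m, a list of three; "turn": the turn about the world's z in degrees. In form: [{"jaw": jaw, "linear": [x, y, z], "turn": turn}, ...]. A call has 1 to 8 rows; each row shifts and turns the commanded pose from where the row before left it; what a row does not reach is not made up. A row lasts 1/10 s, in which the tool goes at most 50 mm and 8.59 degrees, less where a joint would pass 70% of its speed; a pose out of reach is approached as far as the arm can. A call with a gripper value outside its range is refused whole. The fingers move at their own pace and stop on an object; "force" is the grip in N (left out, the last holds). Time passes only in rows, so rows that do not move let the fingers close. It gives the time, the measured TCP pose, the force, the opening and the grip force at its end, in the units of the state.
- state(): the state, without advancing time (a new reading comes with each control period).
- grab_frame(name): name is "side" or "top" or "wrist"; returns (picture, depth): 420x560x3 uint8, red, green, blue; 420x560 float32, m along the optical axis (not along the pixel's ray), 0 where there is no reading.
- camera_params(name): a dict with "vfov" (degrees; the focal length in pixels is half the picture's height over the tangent of half this angle, whatever the lens; pixels are square), "cx", "cy" (the principal point, pixels), "k1" (the pictures are not rectified: a ray, as slopes to the right and down, at radius r is drawn at 1 + k1 r^2 times it, then the intrinsics apply), "R" (3x3) and "t" (3): a world point X has camera coordinates R X + t; the wrist camera has in their place "hand_eye" (4x4, takes a point from camera to tool coordinates, whose origin is the TCP and whose axes are the flange's). Camera axes: x right, y down, z forward; pixel columns grow to the right and rows downward; lengths in m; the calibration is good to about 2 mm. A picture is of the moment at which its call begins: read the wrist's pose just before it. camera_params takes no time and is no camera call.
- hand_in(): hands the job in; it is judged then, once.
The state is a dict: "clock": time; "joints": joint angles; "qvel": joint speeds; "tau": joint torques, N m; "ee_pos": TCP position; "ee_rot": TCP orientation; "wrist_force": force on the tool from outside, world axes, zero at the start; "torque": the same for the moment, N m; "opening": finger opening in m; "finger_force": force on a finger pad.
Only numpy, scipy, OpenCV 4.12 (cv2) and the standard library are available. Lean on these libraries where they do the work, as an engineer would, in place of code of your own. Each camera call takes 0.05 s, during which the arm holds its last target. There are 200 camera calls.

TASK

The coffee in the eight-sided moka pot has come up: with the fingertips, push the hob knob of the burner it stands on round until it is fully shut, without gripping the knob. Then show the cook what to pour where: point first at the pot, holding the fingertips straight above the knob on its lid, then at the plain green mug beside the hob, straight above the middle of its mouth, each time a few centimetres clear and for at least two seconds, and finish still pointing at the mug. Do not touch the pots or the mug, and leave the other hob knobs as they are set.

Things in the scene. Friction and masses are not known exactly. Their poses are not given: they have to be found in the camera images.
- moka_lid_top (a point): Moka pot: eight-sided aluminium stove-top coffee maker, waisted, 94 mm across, 182 mm tall, black handle reaching 95 mm from its axis, small spout opposite; loose. It stands on the front right or the front left burner. This point is the top of the small black knob in the middle of its lid, the pot's highest point (about 216 mm above the worktop).
- moka_pot: The same pot; origin at the centre of its underside, z up, handle towards its own +y.
- milk_pan: Small round steel milk pan with lid and one long black handle, 130 mm across, 109 mm tall to the lid's knob, loose, on the other front burner. Origin at the centre of its underside; the handle points along its own -x, to 187 mm from the centre.
- casserole: Larger round steel casserole with lid and two steel loop handles (along its own x), 170 mm across, 125 mm tall, loose, on the back right burner. Origin at the centre of its underside.
- mug_mouth (a point): Centre of the mouth of the plain green mug (84 mm across, 96 mm tall, handle reaching 75 mm from its middle), at the height of its rim; it stands loose on the worktop to the right of the hob, the nearest mug to it. Another, patterned mug stands farther off to the right.
- mug_green: The same mug; origin on the worktop, the mug's handle points along its own -y and its round middle lies 16 mm along its own +y from the origin.
- burner_front_right (a point): Centre of the front right burner (front = nearer the robot, +y = left), at the height of the pan supports, 34 mm above the worktop. Pots stand within 30 mm of their burner's centre.
- burner_front_left (a point): Centre of the front left burner (front = nearer the robot, +y = left), at the height of the pan supports, 34 mm above the worktop. Pots stand within 30 mm of their burner's centre.
- burner_back_left (a point): Centre of the back left burner (front = nearer the robot, +y = left), at the height of the pan supports, 34 mm above the worktop. Pots stand within 30 mm of their burner's centre.
- burner_back_right (a point): Centre of the back right burner (front = nearer the robot, +y = left), at the height of the pan supports, 34 mm above the worktop. Pots stand within 30 mm of their burner's centre.
- knob0_centre (a point): Hob knob 0: on the right of the hob, nearest the robot, feeds the FRONT LEFT burner. Vertical axis. A 34 mm disc (top 17 mm above the worktop) with a bar across it, 41 mm long, 8 mm thick, 20 to 29 mm above the worktop. This point is on the axis at mid-height of the bar. The knobs stand in a row along x, 62 mm apart; the largest dot of the small four-dot sign right of each knob shows its burner.
- gas_hob_knob0 (a joint): Angle of hob knob 0, rad, anticlockwise seen from above; 0 = shut (a hard stop), with the bar along y (across the row); it is open at any larger angle (open knobs start 0.8 to 2.6 rad open). It turns against light friction (about 0.02 N m), stays where it is left, and shuts clockwise.
- knob0_mark (a point): End of the bar of hob knob 0, 20.5 mm from its axis: the end that points to -y when the knob is shut; it turns with the knob.
- knob1_centre (a point): Hob knob 1: on the right of the hob, second from the robot, feeds the FRONT RIGHT burner. Vertical axis. A 34 mm disc (top 17 mm above the worktop) with a bar across it, 41 mm long, 8 mm thick, 20 to 29 mm above the worktop. This point is on the axis at mid-height of the bar. The knobs stand in a row along x, 62 mm apart; the largest dot of the small four-dot sign right of each knob shows its burner.
- gas_hob_knob1 (a joint): Angle of hob knob 1, rad, anticlockwise seen from above; 0 = shut (a hard stop), with the bar along y (across the row); it is open at any larger angle (open knobs start 0.8 to 2.6 rad open). It turns against light friction (about 0.02 N m), stays where it is left, and shuts clockwise.
- knob1_mark (a point): End of the bar of hob knob 1, 20.5 mm from its axis: the end that points to -y when the knob is shut; it turns with the knob.
- knob2_centre (a point): Hob knob 2: on the right of the hob, third from the robot, feeds the BACK LEFT burner (empty; this knob starts shut). Vertical axis. A 34 mm disc (top 17 mm above the worktop) with a bar across it, 41 mm long, 8 mm thick, 20 to 29 mm above the worktop. This point is on the axis at mid-height of the bar. The knobs stand in a row along x, 62 mm apart; the largest dot of the small four-dot sign right of each knob shows its burner.
- gas_hob_knob2 (a joint): Angle of hob knob 2, rad, anticlockwise seen from above; 0 = shut (a hard stop), with the bar along y (across the row); it is open at any larger angle (open knobs start 0.8 to 2.6 rad open). It turns against light friction (about 0.02 N m), stays where it is left, and shuts clockwise.
- knob2_mark (a point): End of the bar of hob knob 2, 20.5 mm from its axis: the end that points to -y when the knob is shut; it turns with the knob.
- knob3_centre (a point): Hob knob 3: on the right of the hob, farthest from the robot, feeds the BACK RIGHT burner. Vertical axis. A 34 mm disc (top 17 mm above the worktop) with a bar across it, 41 mm long, 8 mm thick, 20 to 29 mm above the worktop. This point is on the axis at mid-height of the bar. The knobs stand in a row along x, 62 mm apart; the largest dot of the small four-dot sign right of each knob shows its burner.
- gas_hob_knob3 (a joint): Angle of hob knob 3, rad, anticlockwise seen from above; 0 = shut (a hard stop), with the bar along y (across the row); it is open at any larger angle (open knobs start 0.8 to 2.6 rad open). It turns against light friction (about 0.02 N m), stays where it is left, and shuts clockwise.
- knob3_mark (a point): End of the bar of hob knob 3, 20.5 mm from its axis: the end that points to -y when the knob is shut; it turns with the knob.

How it is judged:
On the way, in this order (a step that is already met when the one before it is completed fails the run):
1. the knob of the moka pot's burner is pushed shut (((horizontal distance between moka_lid_top and burner_front_left below 0.06 m and value of joint gas_hob_knob0 below 0.12 rad) or (horizontal distance between moka_lid_top and burner_front_right below 0.06 m and value of joint gas_hob_knob1 below 0.12 rad))), for 0.2 s.
2. the fingertips dwell just above the moka pot's lid (((horizontal distance between moka_lid_top and burner_front_left below 0.06 m and value of joint gas_hob_knob0 below 0.12 rad) or (horizontal distance between moka_lid_top and burner_front_right below 0.06 m and value of joint gas_hob_knob1 below 0.12 rad)) and horizontal distance between the grasp point and moka_lid_top below 0.02 m and z of the grasp point in the frame of moka_lid_top between 0.005 and 0.1 m and not (contact force between any of the fingers, the arm and moka_pot above 0.5 N or contact force between any of the fingers, the arm and milk_pan above 0.5 N or contact force between any of the fingers, the arm and casserole above 0.5 N or contact force between any of the fingers, the arm and mug_green above 0.5 N)), for 1.8 s.
3. the fingertips dwell just above the mouth of the green mug (((horizontal distance between moka_lid_top and burner_front_left below 0.06 m and value of joint gas_hob_knob0 below 0.12 rad) or (horizontal distance between moka_lid_top and burner_front_right below 0.06 m and value of joint gas_hob_knob1 below 0.12 rad)) and horizontal distance between the grasp point and mug_mouth below 0.02 m and z of the grasp point in the frame of mug_mouth between 0.005 and 0.1 m and not (contact force between any of the fingers, the arm and moka_pot above 0.5 N or contact force between any of the fingers, the arm and milk_pan above 0.5 N or contact force between any of the fingers, the arm and casserole above 0.5 N or contact force between any of the fingers, the arm and mug_green above 0.5 N)), for 1.8 s.
At the end, for the whole second after the job is handed in: The moka pot's knob is within 0.12 rad of shut, the grasp point is within 20 mm of straight above the middle of the mug's mouth and 5 to 100 mm above its rim, nothing is touched; pots and mug within 12 mm and the ends of the other knobs' bars within 5 mm of where they started (all of step 3 and not (distance of any of knob2_mark, knob3_mark from where it was at the start of the episode above 0.005 m or (horizontal distance between moka_lid_top and burner_front_left below 0.06 m and distance of knob1_mark from where it was at the start of the episode above 0.005 m) or (horizontal distance between moka_lid_top and burner_front_right below 0.06 m and distance of knob0_mark from where it was at the start of the episode above 0.005 m)) and not (distance of any of moka_pot, milk_pan, casserole, mug_green from where it was at the start of the episode above 0.012 m)).
It fails at once if a pot or the mug is touched (contact force between any of the fingers, the arm and moka_pot above 0.5 N or contact force between any of the fingers, the arm and milk_pan above 0.5 N or contact force between any of the fingers, the arm and casserole above 0.5 N or contact force between any of the fingers, the arm and mug_green above 0.5 N).
It fails at once if a pot or the mug is shifted or lifted (distance of any of moka_pot, milk_pan, casserole, mug_green from where it was at the start of the episode above 0.012 m).
It fails at once if another hob knob is turned (distance of any of knob2_mark, knob3_mark from where it was at the start of the episode above 0.005 m or (horizontal distance between moka_lid_top and burner_front_left below 0.06 m and distance of knob1_mark from where it was at the start of the episode above 0.005 m) or (horizontal distance between moka_lid_top and burner_front_right below 0.06 m and distance of knob0_mark from where it was at the start of the episode above 0.005 m)).
It fails at once if a knob is gripped between the fingers instead of pushed ((horizontal distance between the grasp point and knob0_centre below 0.007 m and z of the grasp point in the frame of knob0_centre below 0.022 m) or (horizontal distance between the grasp point and knob1_centre below 0.007 m and z of the grasp point in the frame of knob1_centre below 0.022 m) or (horizontal distance between the grasp point and knob2_centre below 0.007 m and z of the grasp point in the frame of knob2_centre below 0.022 m) or (horizontal distance between the grasp point and knob3_centre below 0.007 m and z of the grasp point in the frame of knob3_centre below 0.022 m)).
It also fails if it takes over 67 s, if anything falls off the work surface, if the arm or the gripper's body presses on something with over 40 N, if the wrist force passes 120 N, or if a joint passes its speed limit or range.

## Working session

There is one attempt and no reset: what is moved stays moved. The work goes in short steps, Python scripts to look and compute and a tool call to move; the robot and the scene stay as the last step left them, time stands still between calls to the robot, and variables do not carry over. Pictures are saved under pics/ and viewed, at most 10 in all, crops included, and the job is handed in when it is done.

Besides the shell and the picture viewer there is one more tool, called in YAML: its name, and indented under it one key for each argument. drive_tool: Moves the arm, as the interface text tells. Its arguments: {"type":"object","properties":{"plan":{"type":"array"},"force":{"type":"number"}},"required":["plan"]}

```bash
mkdir -p pics
cat > h.py <<'E'
import numpy as np, cv2
from bench import *
from scipy.spatial.transform import Rotation as Ro
def K(p): 
    f=210/np.tan(np.radians(p["vfov"])/2); return f
def pose(name):
    p=camera_params(name)
    if "R" in p: 
        R=np.array(p["R"]);t=np.array(p["t"]); return p,R.T,-R.T@t
    s=state(); T=np.array(p["hand_eye"]); W=Ro.from_rotvec(s["ee_rot"]).as_matrix()
    return p,W@T[:3,:3],W@T[:3,3]+np.array(s["ee_pos"])
def slopes(p,uv):
    d=(np.atleast_2d(uv)-[p["cx"],p["cy"]])/K(p); q=d.copy()
    for _ in range(20): q=d/(1+p["k1"]*(q**2).sum(1,keepdims=True))
    return np.c_[q,np.ones(len(q))]
def onplane(ps,uv,z):
    p,R,c=ps; d=slopes(p,uv)@R.T; return c+d*((z-c[2])/d[:,2])[:,None]
def cloud(ps,D):
    v,u=np.mgrid[:420,:560]; s=slopes(ps[0],np.c_[u.ravel(),v.ravel()].astype(float))
    P=(s*D.reshape(-1,1))@ps[1].T+ps[2]; P[D.ravel()==0]=np.nan; return P.reshape(420,560,3)
E
python3 - <<'E'
from h import *
print(state(),grip_depth() if callable(grip_depth) else grip_depth)
for n in("side","top","wrist"):
    ps=pose(n);I,D=grab_frame(n);np.savez(f"{n}.npz",I=I,D=D)
    cv2.imwrite(f"pics/{n}0.png",I[:,:,::-1]);print(n,ps[2],ps[1][:,2])
E
```

```text
{'clock': 0.0, 'joints': array([ 1.22978615,  0.41194721, -0.01274127,  1.59702703,  0.00561517,
        1.13427702, -0.08216061]), 'qvel': array([ 1.00118569e-03, -1.11841134e-04, -8.51352096e-04,  1.78659976e-03,
        1.81405757e-03,  7.26403027e-05, -9.31705901e-04]), 'tau': array([ 2.55001614e-04, -6.00634074e+01,  6.81475662e-01, -2.99414939e+01,
        1.37153693e-02,  1.04410862e-02,  1.48465227e-05]), 'ee_pos': array([ 0.16824243, -0.60142957,  0.2304304 ]), 'ee_rot': array([-3.11081740e+00, -4.27136826e-01,  5.27011997e-04]), 'wrist_force': array([ 0.4192238 , -0.46440258, -0.45960829]), 'torque': array([-0.0273366 , -0.02334517, -0.01003801]), 'finger_force': 0.0, 'opening': 0.08534750656276709} 0.0187
side [ 0.41477002 -1.29212097  1.00379179] [ 0.11298827  0.7957788  -0.59495358]
top [ 0.45420174 -0.12775221  1.04415786] [ 0.1069682  -0.01119459 -0.99419942]
wrist [ 0.24462703 -0.58061998  0.37365285] [-0.29642188 -0.08017069 -0.95168626]
```

View pics/top0.png

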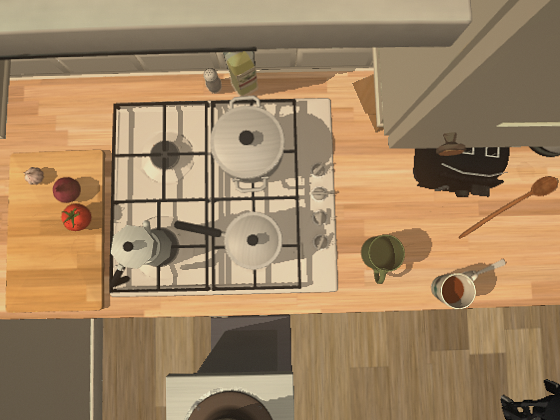

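View pics/side0.png

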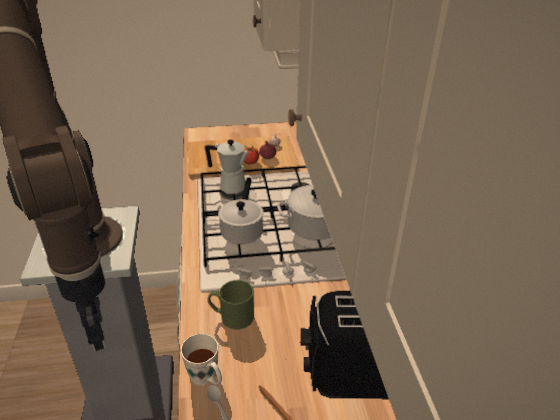

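The top view shows the moka pot front left (lid knob about (128,247)) and the milk pan front right (252,240). So knob 0, the nearest in the row at about (320,241), is the one to shut. The green mug is at (383,252), and the side view agrees.

Run:
```python
from h import *
ps=pose("top");d=np.load("top.npz");I,D=d["I"],d["D"];P=cloud(ps,D)
g=lambda x0,x1,y0,y1:(slice(y0,y1),slice(x0,x1))
def rep(n,s,zl,zh):
    Q=P[s].reshape(-1,3);m=(Q[:,2]>zl)&(Q[:,2]<zh);Q=Q[m];print(n,m.sum(),Q.mean(0).round(4),Q.min(0).round(3),Q.max(0).round(3))
rep("mokatop",g(105,150,225,270),.205,.225)
rep("moka body",g(105,150,225,270),.17,.205)
rep("pan knob",g(220,290,205,275),.13,.16)
rep("mug rim",g(350,415,228,290),.088,.11)
rep("work",g(340,360,200,290),-.02,.02)
for k,r in enumerate((241,217,193,169)):
    rep(f"knob{k}",g(308,334,r-11,r+12),.017,.04)
c=I[155:260,295,:] if 0 else I[150:265,290:350]
z=P[150:265,290:350,2]; zz=np.clip(z/.04*255,0,255).astype(np.uint8)
o=np.hstack([c[:,:,::-1],cv2.merge([zz]*3)])
w=np.load("wrist.npz")
cv2.imwrite("pics/knobs.png",cv2.resize(o,None,fx=5,fy=5,interpolation=cv2.INTER_CUBIC))
ps=pose("side");d=np.load("side.npz");P=cloud(ps,d["D"])
rep("side mokatop",g(215,245,135,160),.205,.225)
rep("side mug rim",g(205,260,280,330),.088,.11)
```

```text
mokatop 77 [0.4699 0.1752 0.2148] [0.46  0.167 0.208] [0.479 0.185 0.219]
moka body 1360 [0.4693 0.1759 0.1921] [0.423 0.139 0.171] [0.515 0.222 0.202]
pan knob 105 [ 0.4803 -0.0738  0.1423] [ 0.468 -0.085  0.135] [ 0.492 -0.061  0.146]
mug rim 203 [ 0.4397 -0.3841  0.0921] [ 0.382 -0.427  0.088] [ 0.487 -0.341  0.097]
work 1790 [ 0.4657 -0.316  -0.0022] [ 0.352 -0.346 -0.008] [ 0.581 -0.287  0.004]
knob0 85 [ 0.4742 -0.2385  0.0243] [ 0.456 -0.248  0.017] [ 0.493 -0.225  0.031]
knob1 83 [ 0.5358 -0.2388  0.0242] [ 0.518 -0.253  0.017] [ 0.556 -0.227  0.032]
knob2 75 [ 0.5979 -0.2384  0.0251] [ 0.585 -0.259  0.017] [ 0.61  -0.218  0.032]
knob3 81 [ 0.6603 -0.2394  0.0239] [ 0.645 -0.254  0.017] [ 0.676 -0.225  0.031]
side mokatop 26 [0.4698 0.1742 0.2117] [0.461 0.166 0.206] [0.478 0.186 0.217]
side mug rim 101 [ 0.4434 -0.3861  0.0903] [ 0.402 -0.428  0.088] [ 0.485 -0.344  0.096]<stdin>:14: RuntimeWarning: invalid value encountered in cast
```

View pics/knobs.png

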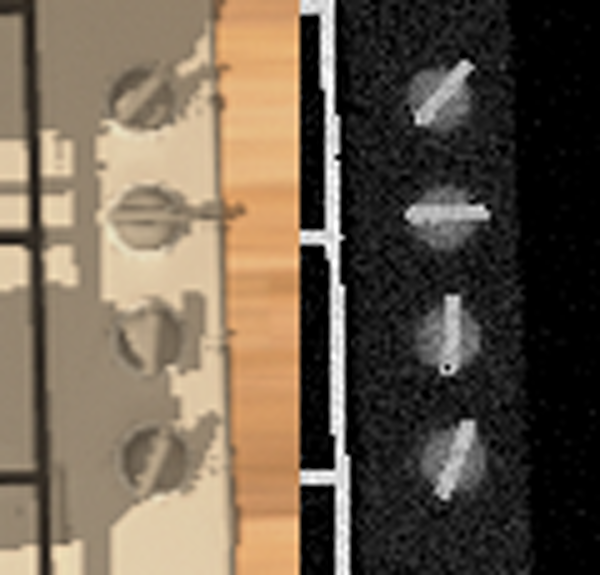

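View pics/wrist0.png

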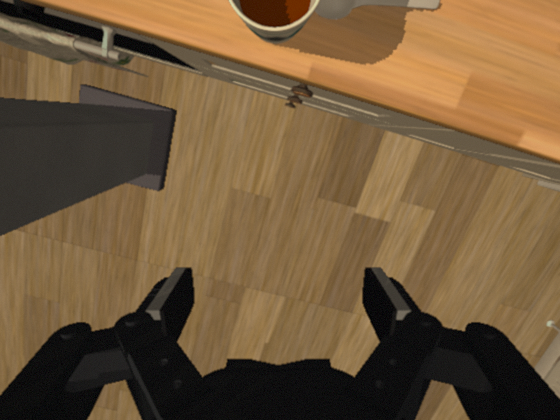

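In the crop, knob 0's bar runs from (470,422) to (443,495) in the depth half, so it is about 1.2 rad open. I'll push its near end (−x end) from the −y side towards +y, then +x. That side is clear of the other knobs. The wrist view shows only the floor and the patterned mug at the top edge.

drive_tool:
  plan:
    - {"jaw": 1, "linear": [0.03, 0.036, 0], "turn": -2}
    - {"jaw": 1, "linear": [0.03, 0.036, 0], "turn": -2}
    - {"jaw": 1, "linear": [0.03, 0.036, 0], "turn": -2}
    - {"jaw": 1, "linear": [0.03, 0.036, 0], "turn": -2}
    - {"jaw": 1, "linear": [0.03, 0.036, 0], "turn": -2}
    - {"jaw": 1, "linear": [0.03, 0.036, 0], "turn": -2}
    - {"jaw": 1, "linear": [0.03, 0.036, 0], "turn": -2}
    - {"jaw": 1, "linear": [0.03, 0.036, 0], "turn": -2}

```text
clock: 0.95
ee_pos: [0.4092, -0.3123, 0.2313]
ee_rot: [3.141, -0.013, -0.0]
wrist_force: [-0.1, -1.1, 0.2]
opening: -0.0001
finger_force: 0.0
```

drive_tool:
  plan:
    - {"jaw": 1, "linear": [0, 0.02, 0], "turn": 0}
    - {"jaw": 1, "linear": [0, 0.02, 0], "turn": 0}
    - {"jaw": 1, "linear": [0, 0, 0], "turn": 0}
    - {"jaw": 1, "linear": [0, 0, 0], "turn": 0}
    - {"jaw": 1, "linear": [0, 0, 0], "turn": 0}

```text
clock: 1.45
ee_pos: [0.4081, -0.275, 0.2313]
ee_rot: [3.141, -0.012, -0.0]
wrist_force: [-0.2, -0.2, -0.8]
opening: -0.0003
finger_force: 0.0
```

Run:
```python
from h import *
s=state();print(s["clock"],s["ee_pos"].round(4),s["ee_rot"].round(3),s["opening"],s["wrist_force"])
ps=pose("wrist");I,D=grab_frame("wrist");P=cloud(ps,D);Z=P[:,:,2]
near=lambda c,r:np.hypot(P[:,:,0]-c[0],P[:,:,1]-c[1])<r
for k in range(2):
    m=near((.474+.062*k,-.2385),.024)&(Z>.022)&(Z<.04)
    if m.sum()<20: continue
    Q=P[m];r=cv2.minAreaRect(Q[:,:2].astype(np.float32)*1000);print(k,m.sum(),Q.mean(0).round(4),cv2.boxPoints(r).round(1).tolist())
m=(Z>.03)&(Z<.045)&(P[:,:,1]<-.15)&(P[:,:,1]>-.22);print("grate min y",np.nanmin(P[m][:,1]) if m.any() else None)
cv2.imwrite("pics/w1.png",I[:,:,::-1])
```

```text
1.45 [ 0.4081 -0.275   0.2313] [ 3.141 -0.012 -0.   ] -0.0002583903230855874 [-0.23072246 -0.17052381 -0.81519857]
0 249 [ 0.4759 -0.2377  0.0281] [[455.70001220703125, -233.5], [492.0, -248.89999389648438], [495.20001220703125, -241.39999389648438], [458.8999938964844, -226.0]]
1 303 [ 0.5366 -0.2384  0.0277] [[516.5, -240.10000610351562], [556.4000244140625, -243.89999389648438], [557.0999755859375, -236.10000610351562], [517.2000122070312, -232.3000030517578]]
grate min y -0.18494259515735637
```

View pics/w1.png

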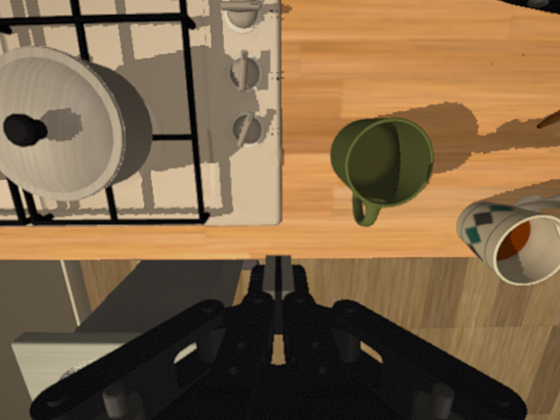

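The wrist view shows knob 0 at (247,129), the mug mouth at (388,160), and the shut fingers at (278,285). Knob 0 is centred at (0.475, −0.238), about 1.17 rad open, so I'm going down beside its near end.

drive_tool:
  plan:
    - {"jaw": 1, "linear": [0.02, 0.004, -0.03], "turn": 0}
    - {"jaw": 1, "linear": [0.022, 0.003, -0.04], "turn": 0}
    - {"jaw": 1, "linear": [0, 0, -0.04], "turn": 0}
    - {"jaw": 1, "linear": [0, 0, -0.04], "turn": 0}
    - {"jaw": 1, "linear": [0, 0, -0.03], "turn": 0}
    - {"jaw": 1, "linear": [0, 0, -0.02], "turn": 0}
    - {"jaw": 1, "linear": [0, 0, -0.01], "turn": 0}
    - {"jaw": 1, "linear": [0, 0, 0], "turn": 0}

```text
clock: 2.3
ee_pos: [0.4495, -0.2672, 0.0201]
ee_rot: [-3.141, 0.012, 0.003]
wrist_force: [-0.2, -0.0, 0.2]
opening: 0.0003
finger_force: 0.0
```

drive_tool:
  plan:
    - {"jaw": 1, "linear": [0, 0.006, 0], "turn": 0}
    - {"jaw": 1, "linear": [0, 0.006, 0], "turn": 0}
    - {"jaw": 1, "linear": [0, 0.006, 0], "turn": 0}
    - {"jaw": 1, "linear": [0, 0.006, 0], "turn": 0}
    - {"jaw": 1, "linear": [0, 0, 0], "turn": 0}

```text
clock: 2.8
ee_pos: [0.451, -0.2424, 0.022]
ee_rot: [3.141, -0.008, 0.002]
wrist_force: [0.5, -1.0, 0.0]
opening: 0.0002
finger_force: 0.2
```

drive_tool:
  plan:
    - {"jaw": 1, "linear": [0, 0.006, 0], "turn": 0}
    - {"jaw": 1, "linear": [0, 0.006, 0], "turn": 0}
    - {"jaw": 1, "linear": [0.003, 0.002, 0], "turn": 0}
    - {"jaw": 1, "linear": [0.003, 0, 0], "turn": 0}
    - {"jaw": 1, "linear": [0.003, 0, 0], "turn": 0}
    - {"jaw": 1, "linear": [0, 0, 0], "turn": 0}
    - {"jaw": 1, "linear": [0, 0, 0], "turn": 0}

```text
clock: 3.5
ee_pos: [0.4582, -0.2283, 0.021]
ee_rot: [-3.141, 0.01, 0.004]
wrist_force: [-4.1, 1.6, 1.9]
opening: -0.0003
finger_force: 1.5
```

```bash
cat > k.py <<'E'
from h import *
s=state();print(s["clock"],s["ee_pos"].round(4),s["wrist_force"].round(1))
ps=pose("top");I,D=grab_frame("top");P=cloud(ps,D);Z=P[:,:,2]
c=I[150:265,280:340];cv2.imwrite("pics/t%d.png"%(s["clock"]*100),cv2.resize(c[:,:,::-1],None,fx=5,fy=5))
for k in range(2):
    m=(np.hypot(P[:,:,0]-.475-.062*k,P[:,:,1]+.238)<.023)&(Z>.021)&(Z<.04)
    if m.sum()>5: print(k,m.sum(),cv2.boxPoints(cv2.minAreaRect(P[m][:,:2].astype(np.float32)*1000)).round(1).tolist())
E
python3 k.py; ls pics
```

```text
3.5 [ 0.4582 -0.2283  0.021 ] [-4.1  1.6  1.9]
1 14 [[545.2000122070312, -241.6999969482422], [555.2999877929688, -242.6999969482422], [555.7999877929688, -237.3000030517578], [545.7999877929688, -236.39999389648438]]
knobs.png
side0.png
t350.png
top0.png
w1.png
wrist0.png
```

drive_tool:
  plan:
    - {"jaw": 1, "linear": [0.002, 0, 0], "turn": 0}
    - {"jaw": 1, "linear": [0.002, 0, 0], "turn": 0}
    - {"jaw": 1, "linear": [0, 0, 0], "turn": 0}
    - {"jaw": 1, "linear": [0, 0, 0], "turn": 0}
    - {"jaw": 1, "linear": [0, 0, 0], "turn": 0}

```text
clock: 4.05
ee_pos: [0.4605, -0.228, 0.0208]
ee_rot: [-3.14, 0.01, 0.009]
wrist_force: [-10.3, 3.8, 7.7]
opening: 0.0002
finger_force: 5.0
```

drive_tool:
  plan:
    - {"jaw": 1, "linear": [-0.01, 0, 0], "turn": 0}
    - {"jaw": 1, "linear": [-0.02, 0, 0], "turn": 0}
    - {"jaw": 1, "linear": [-0.02, 0, 0.03], "turn": 0}
    - {"jaw": 1, "linear": [0, 0, 0.04], "turn": 0}
    - {"jaw": 1, "linear": [0, 0, 0.04], "turn": 0}
    - {"jaw": 1, "linear": [0, 0, 0.04], "turn": 0}
    - {"jaw": 1, "linear": [0, 0, 0.04], "turn": 0}
    - {"jaw": 1, "linear": [0, 0, 0.02], "turn": 0}

```text
clock: 4.85
ee_pos: [0.4152, -0.2298, 0.2353]
ee_rot: [3.138, -0.01, 0.01]
wrist_force: [1.0, -0.9, -0.2]
opening: -0.0002
finger_force: 0.0
```

```bash
sed -i 's/"top"/"wrist"/g; s/^c=.*$//' k.py; python3 k.py
```

```text
4.85 [ 0.4152 -0.2298  0.2353] [ 1.  -0.9 -0.2]
0 207 [[471.29998779296875, -257.29998779296875], [478.29998779296875, -257.3999938964844], [478.70001220703125, -217.8000030517578], [471.70001220703125, -217.6999969482422]]
1 287 [[516.4000244140625, -239.3000030517578], [557.4000244140625, -242.89999389648438], [558.0999755859375, -235.0], [517.0999755859375, -231.39999389648438]]
```

Knob 0 is shut (bar along y within 0.01 rad) and knob 1 hasn't moved. Next is the moka lid at (0.470, 0.175), crossing high.

drive_tool:
  plan:
    - {"jaw": 1, "linear": [0, 0, 0.035], "turn": 0}
    - {"jaw": 1, "linear": [0, 0, 0.035], "turn": 0}
    - {"jaw": 1, "linear": [0.01, 0.04, 0], "turn": 0}
    - {"jaw": 1, "linear": [0.01, 0.04, 0], "turn": 0}
    - {"jaw": 1, "linear": [0.01, 0.04, 0], "turn": 0}
    - {"jaw": 1, "linear": [0.01, 0.04, 0], "turn": 0}
    - {"jaw": 1, "linear": [0.01, 0.04, 0], "turn": 0}
    - {"jaw": 1, "linear": [0.005, 0.04, 0], "turn": 0}

```text
clock: 5.7
ee_pos: [0.4694, 0.0128, 0.3015]
ee_rot: [-3.141, 0.01, -0.004]
wrist_force: [1.1, -0.4, 0.6]
opening: -0.0
finger_force: 0.0
```

drive_tool:
  plan:
    - {"jaw": 1, "linear": [0, 0.04, 0], "turn": 0}
    - {"jaw": 1, "linear": [0, 0.04, 0], "turn": 0}
    - {"jaw": 1, "linear": [0, 0.04, 0], "turn": 0}
    - {"jaw": 1, "linear": [0, 0.03, 0], "turn": 0}
    - {"jaw": 1, "linear": [0, 0.015, 0], "turn": 0}
    - {"jaw": 1, "linear": [0, 0, 0], "turn": 0}
    - {"jaw": 1, "linear": [0, 0, 0], "turn": 0}

```text
clock: 6.4
ee_pos: [0.4687, 0.1757, 0.3011]
ee_rot: [3.141, -0.01, 0.001]
wrist_force: [-0.8, -0.7, -0.0]
opening: -0.0002
finger_force: 0.0
```

Lower to 4 cm above the lid knob and dwell.

drive_tool:
  plan:
    - {"jaw": 1, "linear": [0.001, 0, -0.02], "turn": 0}
    - {"jaw": 1, "linear": [0, 0, -0.02], "turn": 0}
    - {"jaw": 1, "linear": [0, 0, -0.005], "turn": 0}
    - {"jaw": 1, "linear": [0, 0, 0], "turn": 0}
    - {"jaw": 1, "linear": [0, 0, 0], "turn": 0}
    - {"jaw": 1, "linear": [0, 0, 0], "turn": 0}
    - {"jaw": 1, "linear": [0, 0, 0], "turn": 0}
    - {"jaw": 1, "linear": [0, 0, 0], "turn": 0}

```text
clock: 7.2
ee_pos: [0.4696, 0.1762, 0.2568]
ee_rot: [-3.141, 0.01, -0.001]
wrist_force: [0.5, 0.4, -0.0]
opening: 0.0
finger_force: 0.0
```

Run:
```python
from h import *
s=state();print(s["ee_pos"])
I,D=grab_frame("side");cv2.imwrite("pics/s2.png",I[:,:,::-1])
```

```text
[0.46957789 0.17619358 0.25676721]
```

View pics/s2.png

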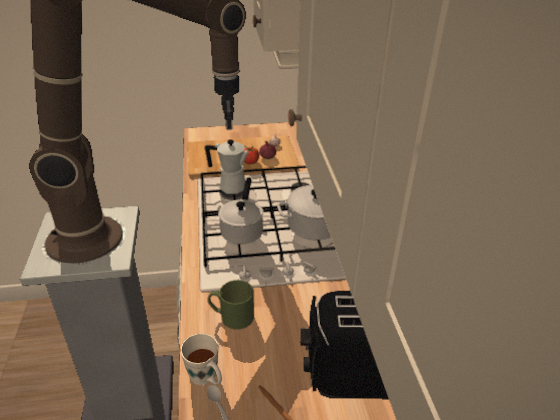

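drive_tool:
  plan:
    - {"jaw": 1, "linear": [0, 0, 0], "turn": 0}
    - {"jaw": 1, "linear": [0, 0, 0], "turn": 0}
    - {"jaw": 1, "linear": [0, 0, 0], "turn": 0}
    - {"jaw": 1, "linear": [0, 0, 0], "turn": 0}
    - {"jaw": 1, "linear": [0, 0, 0], "turn": 0}
    - {"jaw": 1, "linear": [0, 0, 0], "turn": 0}
    - {"jaw": 1, "linear": [0, 0, 0], "turn": 0}
    - {"jaw": 1, "linear": [0, 0, 0], "turn": 0}

```text
clock: 8.05
ee_pos: [0.4694, 0.1761, 0.2563]
ee_rot: [3.142, -0.01, 0.0]
wrist_force: [-0.8, -0.0, -0.1]
opening: 0.0004
finger_force: 0.0
```

drive_tool:
  plan:
    - {"jaw": 1, "linear": [0, 0, 0], "turn": 0}
    - {"jaw": 1, "linear": [0, 0, 0], "turn": 0}
    - {"jaw": 1, "linear": [0, 0, 0], "turn": 0}
    - {"jaw": 1, "linear": [0, 0, 0], "turn": 0}
    - {"jaw": 1, "linear": [0, 0, 0], "turn": 0}
    - {"jaw": 1, "linear": [0, 0, 0], "turn": 0}
    - {"jaw": 1, "linear": [0, 0, 0], "turn": 0}
    - {"jaw": 1, "linear": [0, 0, 0], "turn": 0}

```text
clock: 8.85
ee_pos: [0.4694, 0.1761, 0.2563]
ee_rot: [-3.142, 0.01, -0.0]
wrist_force: [0.1, -0.0, 0.6]
opening: -0.0001
finger_force: 0.0
```

drive_tool:
  plan:
    - {"jaw": 1, "linear": [0, 0, 0], "turn": 0}
    - {"jaw": 1, "linear": [0, 0, 0], "turn": 0}
    - {"jaw": 1, "linear": [0, 0, 0], "turn": 0}
    - {"jaw": 1, "linear": [0, 0, 0], "turn": 0}
    - {"jaw": 1, "linear": [0, 0, 0], "turn": 0}
    - {"jaw": 1, "linear": [0, 0, 0], "turn": 0}
    - {"jaw": 1, "linear": [0, 0, 0], "turn": 0}
    - {"jaw": 1, "linear": [0, 0, 0], "turn": 0}

```text
clock: 9.65
ee_pos: [0.4694, 0.1761, 0.2563]
ee_rot: [3.142, -0.01, 0.0]
wrist_force: [0.4, 0.1, -0.3]
opening: -0.0001
finger_force: 0.0
```

The side view shows the fingertips (228,127) just above the lid knob (230,142). The dwell is done (over 2.5 s), so I'm moving on to the mug at (0.444, −0.385).

drive_tool:
  plan:
    - {"jaw": 1, "linear": [0, 0, 0.04], "turn": 0}
    - {"jaw": 1, "linear": [0, -0.04, 0], "turn": 0}
    - {"jaw": 1, "linear": [0, -0.04, 0], "turn": 0}
    - {"jaw": 1, "linear": [0, -0.04, 0], "turn": 0}
    - {"jaw": 1, "linear": [0, -0.04, 0], "turn": 0}
    - {"jaw": 1, "linear": [0, -0.04, 0], "turn": 0}
    - {"jaw": 1, "linear": [0, -0.04, 0], "turn": 0}
    - {"jaw": 1, "linear": [0, -0.04, 0], "turn": 0}

```text
clock: 10.45
ee_pos: [0.4692, -0.1055, 0.2965]
ee_rot: [3.141, -0.01, 0.001]
wrist_force: [1.0, -0.1, 0.7]
opening: -0.0
finger_force: 0.0
```

drive_tool:
  plan:
    - {"jaw": 1, "linear": [-0.005, -0.04, 0], "turn": 0}
    - {"jaw": 1, "linear": [-0.005, -0.04, 0], "turn": 0}
    - {"jaw": 1, "linear": [-0.005, -0.04, 0], "turn": 0}
    - {"jaw": 1, "linear": [-0.005, -0.04, 0], "turn": 0}
    - {"jaw": 1, "linear": [-0.005, -0.04, 0], "turn": 0}
    - {"jaw": 1, "linear": [0, -0.04, 0], "turn": 0}
    - {"jaw": 1, "linear": [0, -0.04, 0], "turn": 0}
    - {"jaw": 1, "linear": [0, 0, 0], "turn": 0}

```text
clock: 11.25
ee_pos: [0.4422, -0.3898, 0.2954]
ee_rot: [3.139, -0.022, -0.003]
wrist_force: [0.1, 0.1, -0.9]
opening: 0.0
finger_force: 0.0
```

Run:
```python
from h import *
ps=pose("wrist");I,D=grab_frame("wrist");P=cloud(ps,D);Z=P[:,:,2]
m=(np.hypot(P[:,:,0]-.444,P[:,:,1]+.385)<.05)&(Z>.088)&(Z<.11)
Q=P[m];print(state()["ee_pos"],m.sum(),Q.min(0).round(4),Q.max(0).round(4),cv2.minEnclosingCircle(Q[:,:2].astype(np.float32)))
```

```text
[ 0.44317078 -0.38657228  0.29544995] 709 [ 0.4024 -0.4239  0.088 ] [ 0.4885 -0.339   0.0955] ((0.4451620280742645, -0.38208845257759094), 0.04339918494224548)
```

drive_tool:
  plan:
    - {"jaw": 1, "linear": [0.002, 0.003, -0.03], "turn": 0}
    - {"jaw": 1, "linear": [0, 0, -0.04], "turn": 0}
    - {"jaw": 1, "linear": [0, 0, -0.04], "turn": 0}
    - {"jaw": 1, "linear": [0, 0, -0.025], "turn": 0}
    - {"jaw": 1, "linear": [0, 0, -0.015], "turn": 0}
    - {"jaw": 1, "linear": [0, 0, -0.005], "turn": 0}
    - {"jaw": 1, "linear": [0, 0, 0], "turn": 0}
    - {"jaw": 1, "linear": [0, 0, 0], "turn": 0}

```text
clock: 12.1
ee_pos: [0.4471, -0.3807, 0.1424]
ee_rot: [3.141, -0.009, 0.002]
wrist_force: [1.5, 0.0, 0.1]
opening: 0.0001
finger_force: 0.0
```

drive_tool:
  plan:
    - {"jaw": 1, "linear": [0, 0, 0], "turn": 0}
    - {"jaw": 1, "linear": [0, 0, 0], "turn": 0}
    - {"jaw": 1, "linear": [0, 0, 0], "turn": 0}
    - {"jaw": 1, "linear": [0, 0, 0], "turn": 0}
    - {"jaw": 1, "linear": [0, 0, 0], "turn": 0}
    - {"jaw": 1, "linear": [0, 0, 0], "turn": 0}
    - {"jaw": 1, "linear": [0, 0, 0], "turn": 0}
    - {"jaw": 1, "linear": [0, 0, 0], "turn": 0}

```text
clock: 12.9
ee_pos: [0.4464, -0.3809, 0.1412]
ee_rot: [-3.142, 0.01, 0.0]
wrist_force: [1.5, 0.0, -0.7]
opening: 0.0002
finger_force: 0.0
```

drive_tool:
  plan:
    - {"jaw": 1, "linear": [0, 0, 0], "turn": 0}
    - {"jaw": 1, "linear": [0, 0, 0], "turn": 0}
    - {"jaw": 1, "linear": [0, 0, 0], "turn": 0}
    - {"jaw": 1, "linear": [0, 0, 0], "turn": 0}
    - {"jaw": 1, "linear": [0, 0, 0], "turn": 0}
    - {"jaw": 1, "linear": [0, 0, 0], "turn": 0}
    - {"jaw": 1, "linear": [0, 0, 0], "turn": 0}
    - {"jaw": 1, "linear": [0, 0, 0], "turn": 0}

```text
clock: 13.7
ee_pos: [0.4464, -0.3809, 0.1413]
ee_rot: [3.142, -0.01, 0.0]
wrist_force: [-0.6, 0.2, 1.1]
opening: 0.0003
finger_force: 0.0
```

drive_tool:
  plan:
    - {"jaw": 1, "linear": [0, 0, 0], "turn": 0}
    - {"jaw": 1, "linear": [0, 0, 0], "turn": 0}
    - {"jaw": 1, "linear": [0, 0, 0], "turn": 0}
    - {"jaw": 1, "linear": [0, 0, 0], "turn": 0}
    - {"jaw": 1, "linear": [0, 0, 0], "turn": 0}
    - {"jaw": 1, "linear": [0, 0, 0], "turn": 0}
    - {"jaw": 1, "linear": [0, 0, 0], "turn": 0}
    - {"jaw": 1, "linear": [0, 0, 0], "turn": 0}

```text
clock: 14.5
ee_pos: [0.4464, -0.3809, 0.1413]
ee_rot: [3.142, -0.01, 0.0]
wrist_force: [-0.9, -0.7, -0.6]
opening: -0.0
finger_force: 0.0
```

Run:
```python
from h import *
print(state()["ee_pos"],state()["clock"])
I,D=grab_frame("side");cv2.imwrite("pics/s3.png",I[:,:,::-1])
```

```text
[ 0.44640245 -0.38086577  0.14130037] 14.5
```

View pics/s3.png

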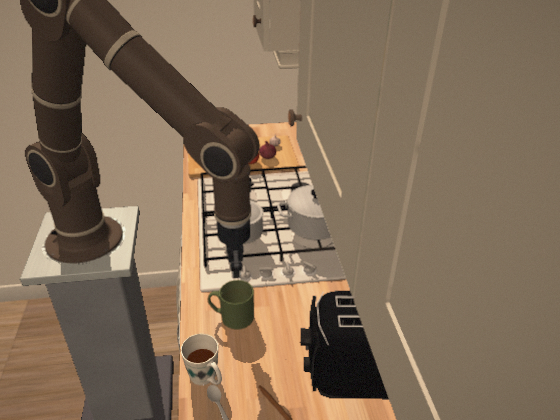

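The side view shows the fingertips (236,275) above the mug mouth (237,292), with the pots and mug where they were.

```bash
python3 -c "from bench import *; print(hand_in())"
```

```text
the job is handed in; nothing more can be done
None
```

The job is handed in, with no verdict returned: hob knob 0 is pushed shut, I pointed at the moka pot's lid and then the green mug for over 2 s each, and the fingertips are still above the mug with no sign of contact with the pots or mug.

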